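Twist-lock the orange paint pot into the watercolour palette

TASK

Pick up the orange paint pot by the bar on its lid and push its foot down into the long slot of the white palette's socket until it stands on the socket's floor. Then twist it a quarter turn clockwise (seen from above), so that its lugs lock under the plate and its lid bar points at the two green dots, and let go. Leave the blue and green pots standing where they are.

Things in the scene. Friction and masses are not known exactly. Their poses are not given: they have to be found in the camera images.
- pot_orange: Pot with orange lid (all sizes in mm), 98 tall, about 0.2 kg, upright. Origin: centre of underside, z up. Grey foot 38 dia, 0 to 30 high; two lugs at its bottom form a bar 76 along x, 14 along y, 10 high; white body 58 dia, 30 to 60; lid 60 dia, 60 to 66; on it a central orange grip bar, 44 along x (parallel to the lugs), 16 thick along y, 66 to 98 high. Same after a half turn.
- palette: Fixed white palette (mm). Origin: socket centre at table height, z up. Socket 116 square, 30 high; pan wing 18 high to -y. Top plate (22 to 30 high) has a slot 92 along x by 54 along y. Cavity 100 square, floor at 6: there, lugs clear the plate by 6. Free to turn, no click; stops 30 deg anticlockwise of the slot and 30 deg past a clockwise quarter turn. Green dots on y, 43 from centre.
- pot_blue: Bystander: a pot of the same shape with a blue lid; origin at the centre of its underside.
- pot_green: Bystander: a pot of the same shape with a green lid; origin at the centre of its underside.

How it is judged (in metres and radians):
On the way:
1. the orange pot's foot is pushed down through the slot to the socket's floor, lugs still along the slot (horizontal distance between pot_orange and palette below 0.02 m and z of pot_orange in the frame of palette below 0.012 m and angle between the x axis of pot_orange and the x axis of palette, either way round below 0.6 rad), for 0.05 s.
At the end, for the whole second after the job is handed in: The orange pot stands upright (within 7 degrees) on the socket's floor (within 4 mm), within 20 mm of the socket's centre, twisted so that its lugs and lid bar point at the green dots within 25 degrees, at rest and released; the blue and green pots stand within 30 mm of where they were (horizontal distance between pot_orange and palette below 0.02 m and z of pot_orange in the frame of palette below 0.01 m and angle between the x axis of pot_orange and the y axis of palette, either way round below 0.44 rad and angle between pot_orange's own z axis and vertical below 0.12 rad and linear speed of pot_orange below 0.02 m/s and distance of each of pot_blue, pot_green from where it was at the start of the episode below 0.03 m and angle between each of pot_blue, pot_green's own z axis and vertical below 0.2 rad); the robot touches nothing.
It fails at once if the blue or the green pot is pushed more than 30 mm, lifted away or tipped (distance of any of pot_blue, pot_green from where it was at the start of the episode above 0.03 m or angle between any of pot_blue, pot_green's own z axis and vertical above 0.35 rad).
It also fails if it takes over 43 s, if anything falls off the work surface, if the arm or the gripper's body presses on something with over 40 N, if the wrist force passes 120 N, or if a joint passes its speed limit or range.

ROBOT

A 6-joint arm with a two-finger parallel gripper is mounted at the origin on the work surface. World frame = base frame: x ahead of the robot, y to its left, z up, the work surface at z = 0. Lengths are in m, angles in degrees, forces in N, time in s.
With the tool pointing down it reaches from about 0.35 to 0.875 m from the base axis. Payload 4.2 kg.
Tool frame: the origin (TCP) lies between the finger pads; the fingertips stand 25 mm ahead of it and the grasp point (between the pads) lies 6 mm ahead of it (r.tips_ahead is the distance from the TCP to the fingertips, in m); z points along the fingers, y is the direction in which the jaws open and shut (so a half turn about z gives the same grasp; the last joint's range is limited). The gripper opens to 87 mm and grips with 3 to 60 N. Pads are 19 mm wide; open, the fingers measure 117 mm over their backs; the gripper's body (75 mm by 190 mm) begins 51 mm behind the grasp point.
Start: joints at [-53.48, 22.042, 0.453, 0, -68.411, -14.817], TCP at [0.231, -0.581, 0.248] pointing down, gripper open.
Joint ranges: [-179.83, 179.83], [-69.29, 118.12], [-61.27, 80.66], [-181.25, 117.63], [-171.15, -9.14], [-177.46, 177.46]. Speed limits (degrees/s): [159.86, 159.86, 180, 180, 180, 180].

INTERFACE

Orientations are given as a 3x3 rotation matrix whose columns are the frame's x, y, z axes.
In Python, from station import r, vision, finish_job gives the robot as it stands.
- The arm moves only by the shell command python3 -m jog 'ROWS'. ROWS is a JSON object of lists of equal length, an entry for each row: "rot": the turn, a rotation vector about the world's x, y, z in degrees, a list of three; "delta_pos": the shift along the world's x, y, z in mm, a list of three; "grip": the opening in per cent of the stroke, from 0 (shut) to 100 (fully open). A call has 1 to 10 rows; each row shifts and turns the commanded pose from where the row before left it; what a row does not reach is not made up. A row lasts 1/12 s, in which the tool goes at most 41.7 mm and 7.16 degrees, less where a joint would pass 70% of its speed; a pose out of reach is approached as far as the arm can. A call with a gripper value outside its range is refused whole. The fingers move at their own pace and stop on an object; the grip force is fixed at half the most. Time passes only in rows, so rows that do not move let the fingers close. It gives the time, the measured TCP pose, the force and the opening at its end, in the units of the state.
- r.sense(): the state, without advancing time (a new reading comes with each control period).
- vision.capture(name): name is "scene" or "top" or "wrist"; returns a dict with "frame" (480x640x3 uint8, red, green, blue), "K" (3x3 intrinsics, pixels), "xyz" and "orientation" of the camera in the world. Camera axes: x right, y up, looking along -z (the intrinsics and any distortion apply to the point x, -y, -z); pixel columns grow to the right and rows downward; lengths in m; the calibration is good to about 2 mm. A picture is of the moment at which its call begins. There is no depth.
- finish_job(): hands the job in, once; it reports no verdict.
The state is a dict: "time_s": time; "joints": joint angles; "joint_velocities": joint speeds; "effort": joint torques, N m; "tcp_pos": TCP position; "ee_rot": TCP orientation; "wrist_force": force on the tool from outside, world axes, zero at the start; "moment": the same for the moment, N m; "gripper_width": opening from 0.0 (shut) to 1.0 (fully open).
Only numpy, scipy, OpenCV 4.12 (cv2) and the standard library are available. Lean on these libraries where they do the work, as an engineer would, in place of code of your own. Each camera call takes 0.05 s, during which the arm holds its last target. There are 200 camera calls.

## Working session

There is one attempt and no reset: what is moved stays moved. The work goes in short steps, Python scripts to look and compute and a shell command to move; the robot and the scene stay as the last step left them, time stands still between calls to the robot, and variables do not carry over. Pictures are saved under pics/ and viewed, about 8 in all and at most 12, crops included, and the job is handed in when it is done.

```bash
mkdir -p pics
cat > h.py <<'E'
import numpy as np, cv2
from station import r, vision, finish_job
def cap(n,f=None):
    c=vision.capture(n)
    if f: cv2.imwrite(f'pics/{f}.png',c['frame'][:,:,::-1])
    return c
def ray(c,uv,z):
    p=np.linalg.inv(c['K'])@np.array([uv[0],uv[1],1.])
    d=np.array(c['orientation'])@np.array([p[0],-p[1],-p[2]])
    o=np.array(c['xyz']); return o+d*(z-o[2])/d[2]
E
python3 - <<'E'
from h import *
a=cap('scene','scene0');b=cap('top','top0')
cv2.imwrite('pics/both0.png',cv2.resize(np.hstack([a['frame'],b['frame']])[:,:,::-1],(800,300)))
for c in(a,b): print({k:np.round(c[k],3).tolist() for k in c if k!='frame'},[k for k in c])
print(r.sense())
E
```

```text
{'K': [[495.603, 0.0, 321.701], [0.0, 495.603, 240.262], [0.0, 0.0, 1.0]], 'xyz': [0.75, -0.267, 0.656], 'orientation': [[0.817, -0.491, 0.302], [0.577, 0.705, -0.412], [-0.011, 0.511, 0.859]]} ['frame', 'K', 'xyz', 'orientation']
{'K': [[503.028, 0.0, 319.297], [0.0, 503.028, 241.941], [0.0, 0.0, 1.0]], 'xyz': [0.471, 0.037, 0.875], 'orientation': [[-0.025, 0.997, -0.074], [-0.999, -0.028, -0.035], [-0.037, 0.073, 0.997]]} ['frame', 'K', 'xyz', 'orientation']
{'time_s': 0.1, 'joints': array([-5.34806858e+01,  2.20880916e+01,  3.85331199e-01, -2.58215238e-02,
       -6.84118675e+01, -1.48180959e+01]), 'joint_velocities': array([-0.06261743, -0.08361397,  0.25319641,  0.02914565,  0.00869695,
       -0.01039067]), 'effort': array([-2.50456151e-04, -3.91689777e+01,  1.87935251e+01,  4.23190400e+00,
        1.34861155e-02, -6.89722378e-05]), 'tcp_pos': array([ 0.23094717, -0.58021815,  0.2465338 ]), 'ee_rot': array([[-9.29186119e-01, -3.69611183e-01, -8.53765594e-04],
       [-3.69612154e-01,  9.29184269e-01,  1.85717194e-03],
       [ 1.06874042e-04,  2.04122053e-03, -9.99997911e-01]]), 'wrist_force': array([ 0.14982848, -0.16608191, -0.28191678]), 'moment': array([ 0.02923567,  0.03412767, -0.01594564]), 'gripper_width': 0.9980160857595719}
```

View pics/top0.png

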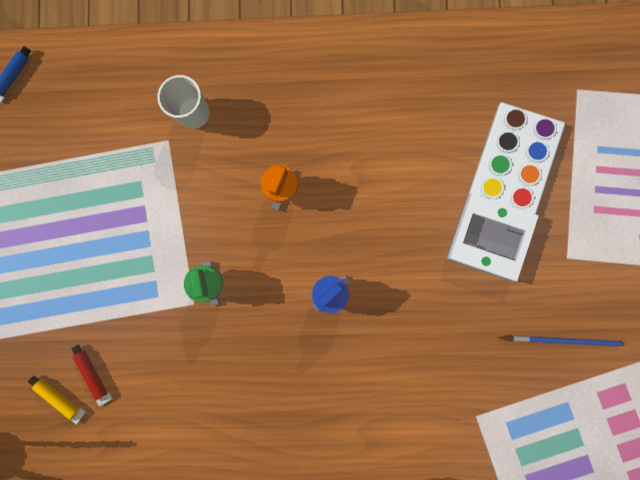

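View pics/scene0.png

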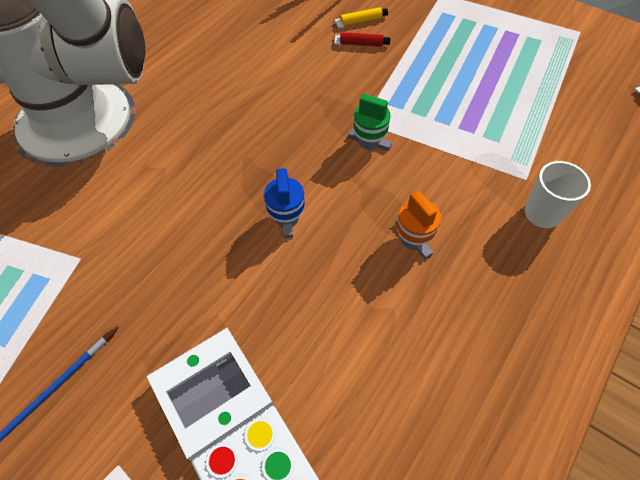

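Top view: orange pot near (279,183), blue (331,295), green (203,284); socket's green dots are near (502,213) and (486,261). The wing lies up-right.

Run:
```python
from h import *
ims=[]
for n,(u,v) in(('top',(279,188)),('scene',(418,222))):
    c=cap(n); h=cv2.cvtColor(c['frame'],cv2.COLOR_RGB2HSV)
    g=cv2.inRange(h,(50,120,60),(75,255,255)); 
    N,l,s,ce=cv2.connectedComponentsWithStats(g)
    for i in range(1,N):
        if s[i,4]>25: print(n,'green',ce[i].round(1),s[i,4],ray(c,ce[i],.03).round(4))
    o=cv2.inRange(h,(8,225,90),(16,255,255)); N,l,s,ce=cv2.connectedComponentsWithStats(o)
    for i in range(1,N):
        if s[i,4]>150: print(n,'orange',ce[i].round(1),s[i],ray(c,ce[i],.066).round(4))
    k=40; ims.append(cv2.resize(c['frame'][v-k:v+k,u-k:u+k],(400,400),interpolation=cv2.INTER_CUBIC))
cv2.imwrite('pics/pot.png',np.hstack(ims)[:,:,::-1])
```

```text
top green [499.9 163.8] 223 [ 0.6579 -0.2404  0.03  ]
top green [501.7 212.3] 52 [ 0.5758 -0.2391  0.03  ]
top green [485.6 260.9] 54 [ 0.4954 -0.2085  0.03  ]
top green [199. 284.] 690 [0.4689 0.2721 0.03  ]
top orange [278.6 182.6] [261 165  37  37 986] [0.6309 0.1297 0.066 ]
scene green [371.8 112.5] 962 [0.4522 0.2933 0.03  ]
scene green [370.3 133.2] 182 [0.4756 0.2512 0.03  ]
scene green [192.6 360.2] 103 [ 0.4965 -0.2089  0.03  ]
scene green [224.1 417.9] 127 [ 0.577  -0.2396  0.03  ]
scene green [277.4 465.4] 563 [ 0.6624 -0.2441  0.03  ]
scene orange [419.1 214.7] [ 399  191   42   44 1246] [0.6316 0.1298 0.066 ]
```

View pics/pot.png

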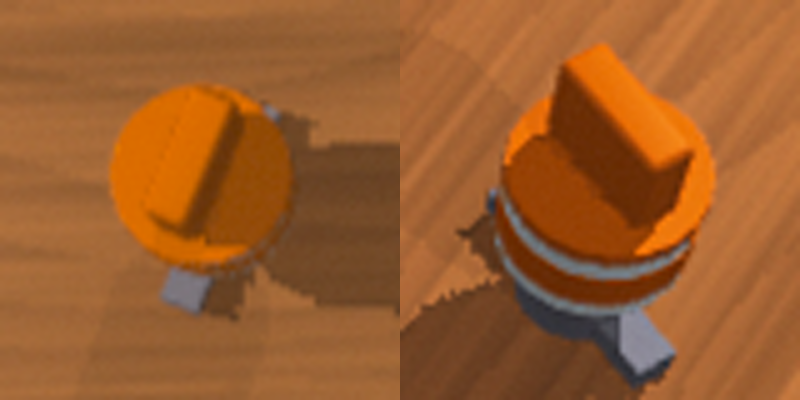

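Run:
```python
from h import *
T=cap('top');S=cap('scene')
for nm,c,P in(('T',T,[(239+x/5,148+y/5) for x,y in((190,88),(234,98),(185,228),(149,209))]),('S',S,[(378+(x-400)/5,182+y/5) for x,y in((564,60),(600,45),(692,150),(655,168))])):
    Q=np.array([ray(c,p,.098)[:2] for p in P]);print(nm,Q.round(4).tolist(),Q.mean(0).round(4))
    for i,j in((0,1),(1,2),(2,3),(3,0)):
        d=Q[j]-Q[i];print(round(np.hypot(*d),4),round(np.degrees(np.arctan2(d[1],d[0])),1))
print('lidT',ray(T,(279.2,183.4),.066),'lugT',ray(T,(276,207.5),.01),'lugS',ray(S,(378+255/5,182+365/5),.01))
print(ray(T,(331,295),.066),ray(T,(203,284),.066))
```

```text
T [[0.6517, 0.1281], [0.648, 0.1143], [0.6073, 0.1305], [0.6136, 0.1417]] [0.6301 0.1286]
0.0143 -104.8
0.0439 158.3
0.0129 60.4
0.0404 -19.7
S [[0.6116, 0.1318], [0.6172, 0.142], [0.655, 0.1255], [0.6497, 0.1146]] [0.6334 0.1285]
0.0116 61.0
0.0412 -23.6
0.0121 -116.3
0.0418 155.7
lidT [0.62950646 0.12876847 0.066     ] lugT [0.5982161  0.14150018 0.01      ] lugS [0.66802409 0.11302127 0.01      ]
[0.44626205 0.04904819 0.066     ] [0.46887147 0.25557175 0.066     ]
```

Pot: centre ≈ (0.632, 0.128), bar about −22°. The measured bar is 42×13 and the lug ends agree. Socket: centre (0.536, −0.224), slot yaw 69.1°, dot spacing 85.7 mm against 86 given. Moving above the pot.

```bash
python3 -m jog '{"delta_pos":[[16,28.4,0],[16,28.4,0],[16,28.4,0],[16,28.4,0],[16,28.4,0],[16,28.4,0],[16,28.4,0],[16,28.4,0],[16,28.4,0],[16,28.4,0]],"rot":[[0,0,-1.75],[0,0,-1.75],[0,0,-1.75],[0,0,-1.75],[0,0,-1.75],[0,0,-1.75],[0,0,-1.75],[0,0,-1.75],[0,0,-1.75],[0,0,-1.75]],"grip":[100,100,100,100,100,100,100,100,100,100]}'
python3 -m jog '{"delta_pos":[[16,28.4,0],[16,28.4,0],[16,28.4,0],[16,28.4,0],[16,28.4,0],[16,28.4,0],[16,28.4,0],[16,28.4,0],[16,28.4,0],[16,28.4,0]],"rot":[[0,0,-1.75],[0,0,-1.75],[0,0,-1.75],[0,0,-1.75],[0,0,-1.75],[0,0,-1.75],[0,0,-1.75],[0,0,-1.75],[0,0,-1.75],[0,0,-1.75]],"grip":[100,100,100,100,100,100,100,100,100,100]}'
python3 -m jog '{"delta_pos":[[16,28.4,0],[16,28.4,0],[16,28.4,0],[16,28.4,0],[16,28.4,0],[0,0,0],[0,0,0],[0,0,0]],"rot":[[0,0,-1.75],[0,0,-1.75],[0,0,-1.75],[0,0,-1.75],[0,0,-1.75],[0,0,0],[0,0,0],[0,0,0]],"grip":[100,100,100,100,100,100,100,100]}'
python3 - <<'E'
from h import *
c=cap('wrist','w1');s=r.sense();print(s['tcp_pos'],s['ee_rot'][:,1],s['joints'],s['wrist_force'])
h=cv2.cvtColor(c['frame'],cv2.COLOR_RGB2HSV)
print(c['K'],c['xyz'],c['orientation'])
E
```

```text
time_s: 1.13
tcp_pos: [0.3916, -0.2952, 0.2478]
ee_rot: [[-0.997, -0.072, 0.0], [-0.072, 0.997, -0.0], [-0.0, -0.0, -1.0]]
wrist_force: [-0.1, -0.4, -0.8]
gripper_width: 0.998
time_s: 1.97
tcp_pos: [0.5516, -0.0111, 0.2477]
ee_rot: [[-0.973, 0.231, 0.0], [0.231, 0.973, 0.0], [-0.0, 0.0, -1.0]]
wrist_force: [0.3, -0.3, -0.6]
gripper_width: 0.997
time_s: 2.63
tcp_pos: [0.6308, 0.1292, 0.2471]
ee_rot: [[-0.927, 0.375, -0.001], [0.375, 0.927, -0.0], [0.001, -0.001, -1.0]]
wrist_force: [-0.2, 0.1, 0.1]
gripper_width: 0.998
[0.6306696  0.12864068 0.24749167] [ 3.75612852e-01  9.26776542e-01 -4.75923698e-04] [ 2.59035342e+01  2.38887374e+01  3.32580401e+00 -7.95675870e-04
 -6.94744515e+01 -1.37965460e+02] [ 0.2917056   0.67817721 -0.51943321]
[[334.76724304   0.         317.29572047]
 [  0.         334.76724304 243.14639515]
 [  0.           0.           1.        ]] [0.55424644 0.1602285  0.38398539] [[ 3.74229903e-01 -8.85208542e-01 -2.76329182e-01]
 [ 9.27335930e-01  3.57155783e-01  1.11748910e-01]
 [-2.28524301e-04 -2.98069763e-01  9.54544061e-01]]
```

View pics/w1.png

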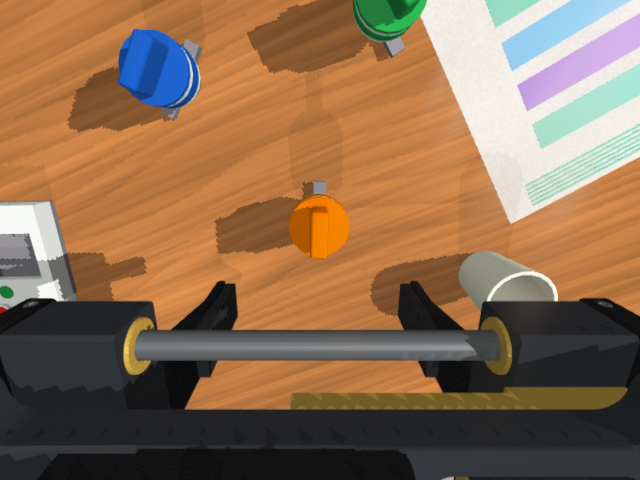

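The wrist view shows the orange pot at (319,227), bar upright in the picture and midway between the fingers. Its ray gives (0.632, 0.131), about 2 mm from the TCP. Descending and gripping.

```bash
python3 -m jog '{"delta_pos":[[0.2,0.3,-16],[0.2,0.3,-16],[0.2,0.3,-16],[0.2,0.3,-16],[0.2,0.3,-16],[0.2,0.2,-16],[0,0,-16],[0,0,-16],[0,0,-16],[0,0,-10]],"rot":[[0,0,0],[0,0,0],[0,0,0],[0,0,0],[0,0,0],[0,0,0],[0,0,0],[0,0,0],[0,0,0],[0,0,0]],"grip":[100,100,100,100,100,100,100,100,100,100]}'
python3 -m jog '{"delta_pos":[[0,0,0],[0,0,0],[0,0,0],[0,0,0],[0,0,0],[0,0,0],[0,0,0],[0,0,0],[0,0,0],[0,0,0]],"rot":[[0,0,0],[0,0,0],[0,0,0],[0,0,0],[0,0,0],[0,0,0],[0,0,0],[0,0,0],[0,0,0],[0,0,0]],"grip":[100,0,0,0,0,0,0,0,0,0]}'
```

```text
time_s: 3.52
tcp_pos: [0.6313, 0.1295, 0.0924]
ee_rot: [[-0.926, 0.377, -0.002], [0.377, 0.926, -0.001], [0.001, -0.001, -1.0]]
wrist_force: [0.2, -0.9, 0.2]
gripper_width: 1.001
time_s: 4.35
tcp_pos: [0.6323, 0.1311, 0.0935]
ee_rot: [[-0.927, 0.375, -0.0], [0.375, 0.927, -0.0], [0.0, -0.0, -1.0]]
wrist_force: [0.5, 0.3, 0.5]
gripper_width: 0.403
```

```bash
python3 -m jog '{"delta_pos":[[0,0,0],[0,0,0],[0,0,0],[0,0,0],[0,0,0],[0,0,0]],"rot":[[0,0,0],[0,0,0],[0,0,0],[0,0,0],[0,0,0],[0,0,0]],"grip":[0,0,0,0,0,0]}'
python3 -m jog '{"delta_pos":[[0,0,4],[0,0,8],[0,0,12],[0,0,12],[0,0,12],[0,0,12],[0,0,12],[0,0,8],[0,0,0],[0,0,0]],"rot":[[0,0,0],[0,0,0],[0,0,0],[0,0,0],[0,0,0],[0,0,0],[0,0,0],[0,0,0],[0,0,0],[0,0,0]],"grip":[0,0,0,0,0,0,0,0,0,0]}'
```

```text
time_s: 4.85
tcp_pos: [0.6322, 0.131, 0.0934]
ee_rot: [[-0.927, 0.375, -0.0], [0.375, 0.927, -0.0], [0.0, -0.0, -1.0]]
wrist_force: [0.4, -0.2, 0.1]
gripper_width: 0.181
time_s: 5.68
tcp_pos: [0.6325, 0.1312, 0.1745]
ee_rot: [[-0.927, 0.375, 0.001], [0.375, 0.927, 0.001], [-0.001, 0.001, -1.0]]
wrist_force: [-0.7, -0.4, -2.3]
gripper_width: 0.184
```

```bash
python3 -m jog '{"delta_pos":[[-4.8,-17.8,0],[-4.8,-17.8,0],[-4.8,-17.8,0],[-4.8,-17.8,0],[-4.8,-17.8,0],[-4.8,-17.8,0],[-4.8,-17.8,0],[-4.8,-17.8,0],[-4.8,-17.8,0],[-4.8,-17.8,0]],"rot":[[0,0,4.55],[0,0,4.55],[0,0,4.55],[0,0,4.55],[0,0,4.55],[0,0,4.55],[0,0,4.55],[0,0,4.55],[0,0,4.55],[0,0,4.55]],"grip":[0,0,0,0,0,0,0,0,0,0]}'
python3 -m jog '{"delta_pos":[[-4.8,-17.8,0],[-4.8,-17.8,0],[-4.8,-17.8,0],[-4.8,-17.8,0],[-4.8,-17.8,0],[-4.8,-17.8,0],[-4.8,-17.8,0],[-4.8,-17.8,0],[-4.8,-17.8,0],[-4.8,-17.8,0]],"rot":[[0,0,4.55],[0,0,4.55],[0,0,4.55],[0,0,4.55],[0,0,4.55],[0,0,4.55],[0,0,4.55],[0,0,4.55],[0,0,4.55],[0,0,4.55]],"grip":[0,0,0,0,0,0,0,0,0,0]}'
python3 -m jog '{"delta_pos":[[0,0,0],[0,0,0],[0,0,0],[0,0,0]],"rot":[[0,0,0],[0,0,0],[0,0,0],[0,0,0]],"grip":[0,0,0,0]}'
python3 - <<'E'
from h import *
a=cap('scene');c=cap('wrist');s=r.sense();print(s['tcp_pos'],s['ee_rot'],s['joints'])
cv2.imwrite('pics/c1.png',cv2.resize(np.hstack([a['frame'],c['frame']])[:,:,::-1],(800,300),interpolation=cv2.INTER_AREA))
cv2.imwrite('pics/c2.png',np.hstack([cv2.resize(a['frame'][240:480,80:340],(433,400)),cv2.resize(c['frame'][150:390,220:430],(350,400))])[:,:,::-1])
for n,k in(('S',a),('W',c)): print(n,k['K'][0],k['xyz'],k['orientation'].tolist())
E
```

```text
time_s: 6.52
tcp_pos: [0.5834, -0.0478, 0.1726]
ee_rot: [[-0.916, -0.401, -0.002], [-0.401, 0.916, -0.0], [0.002, 0.001, -1.0]]
wrist_force: [-0.0, 0.4, -1.2]
gripper_width: 0.18
time_s: 7.35
tcp_pos: [0.5354, -0.2257, 0.1726]
ee_rot: [[-0.356, -0.935, -0.002], [-0.935, 0.356, 0.001], [0.0, 0.002, -1.0]]
wrist_force: [0.4, 0.4, -1.2]
gripper_width: 0.179
time_s: 7.68
tcp_pos: [0.5364, -0.2243, 0.1732]
ee_rot: [[-0.359, -0.933, -0.001], [-0.933, 0.359, 0.0], [-0.0, 0.001, -1.0]]
wrist_force: [1.0, -0.2, -1.7]
gripper_width: 0.179
[ 0.53655006 -0.22418356  0.1734383 ] [[-3.58457712e-01 -9.33545952e-01 -1.56731354e-04]
 [-9.33545961e-01  3.58457690e-01  1.55319483e-04]
 [-8.88163157e-05  2.01991389e-04 -9.99999976e-01]] [-6.72983140e+00  2.14485695e+01 -1.18317166e+01 -9.31175691e-03
 -5.67296753e+01 -1.42705682e+01]
S [495.60319406   0.         321.70119812] [ 0.74980156 -0.26709204  0.65616008] [[0.8168685932928289, -0.4911660271879961, 0.3024593113596524], [0.5767195406389742, 0.705407959867951, -0.4120608954998105], [-0.010966892767107836, 0.5110337991672329, 0.8594906534522286]]
W [334.76724304   0.         317.29572047] [ 0.50673582 -0.30109255  0.31014213] [[-0.9337391719683773, -0.34159243359260943, -0.1069848963362963], [0.35795409846382786, -0.8909346924204916, -0.27947135315547517], [0.0001487439327819542, -0.2992490320015803, 0.9541750335873181]]
```

View pics/c2.png

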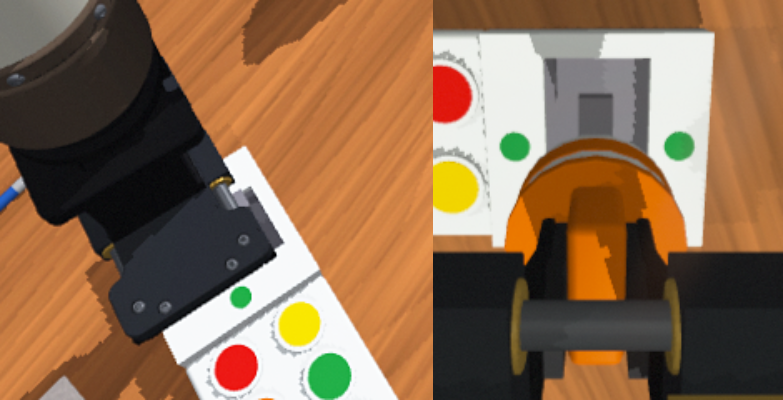

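Run:
```python
from h import *
c=cap('wrist');s=r.sense();t=s['tcp_pos'][:2]
x=np.array([.357,.934]);y=np.array([-.934,.357])
h=cv2.cvtColor(c['frame'],cv2.COLOR_RGB2HSV)
N,l,st,ce=cv2.connectedComponentsWithStats(cv2.inRange(h,(50,120,60),(75,255,255)))
D=[ray(c,ce[i],.03)[:2] for i in range(1,N) if 60<st[i,4]<1500 and abs(ce[i][1]-238)<15 and 200<ce[i][0]<400]
m=np.mean(D,0);d=D[0]-D[1];print(D,m,np.degrees(np.arctan2(d[1],d[0])),np.hypot(*d))
e=ray(c,(317.8,206.4),.09)[:2]
print('lug end rel tcp',(e-t)@x,(e-t)@y,'rel sock',(e-m)@x,(e-m)@y,'sock-tcp',(m-t)@x,(m-t)@y,m-t)
```

```text
[array([ 0.49574929, -0.20861197]), array([ 0.57600312, -0.23895355])] [ 0.5358762  -0.22378276] 159.28989197328434 0.08579795620068902
lug end rel tcp -0.03897528333946791 0.0006868313023579429 rel sock -0.039196643757441495 -0.00012667470757800158 sock-tcp 0.00022136041797358606 0.000813506009935945 [-0.00068092  0.00049727]
```

Alignment is within 1 mm and 0.3°. Lowering.

```bash
python3 -m jog '{"delta_pos":[[-0.4,0.3,-8],[-0.3,0.2,-10],[0,0,-10],[0,0,-8],[0,0,-8],[0,0,-8],[0,0,-6],[0,0,-5],[0,0,-4],[0,0,-3]],"rot":[[0,0,0],[0,0,0],[0,0,0],[0,0,0],[0,0,0],[0,0,0],[0,0,0],[0,0,0],[0,0,0],[0,0,0]],"grip":[0,0,0,0,0,0,0,0,0,0]}'
python3 -m jog '{"delta_pos":[[0,0,-2],[0,0,-1],[0,0,0],[0,0,0]],"rot":[[0,0,0],[0,0,0],[0,0,0],[0,0,0]],"grip":[0,0,0,0]}'
```

```text
time_s: 8.67
tcp_pos: [0.5357, -0.2245, 0.1031]
ee_rot: [[-0.359, -0.933, -0.0], [-0.933, 0.359, -0.0], [0.0, 0.0, -1.0]]
wrist_force: [-0.1, -0.4, -1.2]
gripper_width: 0.18
time_s: 9.0
tcp_pos: [0.5358, -0.2245, 0.1008]
ee_rot: [[-0.359, -0.933, 0.001], [-0.933, 0.359, -0.0], [-0.0, -0.001, -1.0]]
wrist_force: [0.5, -0.0, -1.2]
gripper_width: 0.184
```

```bash
python3 -m jog '{"delta_pos":[[0,0,-1],[0,0,-0.7],[0,0,0],[0,0,0]],"rot":[[0,0,0],[0,0,0],[0,0,0],[0,0,0]],"grip":[0,0,0,0]}'
python3 -m jog '{"delta_pos":[[0,0,-1],[0,0,0],[0,0,0]],"rot":[[0,0,0],[0,0,0],[0,0,0]],"grip":[0,0,0]}'
```

```text
time_s: 9.33
tcp_pos: [0.5359, -0.2245, 0.0993]
ee_rot: [[-0.359, -0.933, 0.001], [-0.933, 0.359, -0.0], [-0.0, -0.001, -1.0]]
wrist_force: [-0.7, 0.6, 2.9]
gripper_width: 0.184
time_s: 9.58
tcp_pos: [0.5361, -0.2246, 0.0993]
ee_rot: [[-0.359, -0.933, 0.001], [-0.933, 0.359, -0.001], [0.0, -0.001, -1.0]]
wrist_force: [-1.7, 1.9, 6.1]
gripper_width: 0.181
```

Standing on the floor: 6 N upward at z 0.0993, against 0.0994 predicted. Twisting clockwise.

```bash
python3 -m jog '{"delta_pos":[[0,0,0.7],[0,0,0],[0,0,0],[0,0,0],[0,0,0],[0,0,0],[0,0,0],[0,0,0],[0,0,0],[0,0,0]],"rot":[[0,0,-4],[0,0,-4],[0,0,-4],[0,0,-4],[0,0,-4],[0,0,-5],[0,0,-5],[0,0,-5],[0,0,-5],[0,0,-5]],"grip":[0,0,0,0,0,0,0,0,0,0]}'
python3 -m jog '{"delta_pos":[[0,0,0],[0,0,0],[0,0,0],[0,0,0],[0,0,0],[0,0,0],[0,0,0],[0,0,0],[0,0,0],[0,0,0]],"rot":[[0,0,-5],[0,0,-5],[0,0,-5],[0,0,-5],[0,0,-5],[0,0,-5],[0,0,-5],[0,0,-5],[0,0,-5],[0,0,0]],"grip":[0,0,0,0,0,0,0,0,0,0]}'
python3 -m jog '{"delta_pos":[[0,0,0],[0,0,0],[0,0,0]],"rot":[[0,0,0],[0,0,0],[0,0,0]],"grip":[0,0,0]}'
```

```text
time_s: 10.42
tcp_pos: [0.5356, -0.2246, 0.0993]
ee_rot: [[-0.915, -0.402, 0.0], [-0.402, 0.915, -0.0], [0.0, -0.0, -1.0]]
wrist_force: [-1.3, 0.1, 4.3]
gripper_width: 0.181
time_s: 11.25
tcp_pos: [0.5361, -0.2245, 0.0993]
ee_rot: [[-0.933, 0.36, 0.001], [0.36, 0.933, -0.0], [-0.001, 0.0, -1.0]]
wrist_force: [-0.5, -0.3, 3.4]
gripper_width: 0.182
time_s: 11.5
tcp_pos: [0.5361, -0.2246, 0.0993]
ee_rot: [[-0.934, 0.357, 0.001], [0.357, 0.934, -0.0], [-0.001, 0.0, -1.0]]
wrist_force: [-0.7, 0.2, 5.5]
gripper_width: 0.181
```

Turned 90°. Release, wait, then rise.

```bash
python3 -m jog '{"delta_pos":[[0,0,0],[0,0,0],[0,0,0],[0,0,0],[0,0,0],[0,0,0],[0,0,0],[0,0,0],[0,0,0],[0,0,0]],"rot":[[0,0,0],[0,0,0],[0,0,0],[0,0,0],[0,0,0],[0,0,0],[0,0,0],[0,0,0],[0,0,0],[0,0,0]],"grip":[60,60,60,60,60,60,60,60,60,60]}'
python3 -m jog '{"delta_pos":[[0,0,4],[0,0,8],[0,0,12],[0,0,15],[0,0,15],[0,0,15],[0,0,15],[0,0,15],[0,0,15],[0,0,15]],"rot":[[0,0,0],[0,0,0],[0,0,0],[0,0,0],[0,0,0],[0,0,0],[0,0,0],[0,0,0],[0,0,0],[0,0,0]],"grip":[60,60,60,60,60,60,60,60,60,60]}'
python3 -m jog '{"delta_pos":[[-20,-20,0],[-20,-20,0],[-20,-20,0],[-20,-20,0],[-20,-20,0],[0,0,0],[0,0,0],[0,0,0],[0,0,0]],"rot":[[0,0,0],[0,0,0],[0,0,0],[0,0,0],[0,0,0],[0,0,0],[0,0,0],[0,0,0],[0,0,0]],"grip":[60,60,60,60,60,60,60,60,60]}'
python3 - <<'E'
from h import *
a=cap('scene');b=cap('top')
cv2.imwrite('pics/end.png',np.hstack([cv2.resize(a['frame'],(400,300)),cv2.resize(b['frame'],(400,300))])[:,:,::-1])
cv2.imwrite('pics/endz.png',np.hstack([cv2.resize(a['frame'][290:450,130:290],(400,400)),cv2.resize(b['frame'][190:290,440:540],(400,400))])[:,:,::-1])
h=cv2.cvtColor(b['frame'],cv2.COLOR_RGB2HSV)
for lo,hi in(((8,225,90),(16,255,255)),((105,150,60),(125,255,255)),((50,120,60),(75,255,255))):
    N,l,st,ce=cv2.connectedComponentsWithStats(cv2.inRange(h,lo,hi))
    for i in range(1,N):
        if st[i,4]>400: print(ce[i],st[i,4],ray(b,ce[i],.066),ray(b,ce[i],.072))
E
```

```text
time_s: 12.33
tcp_pos: [0.5356, -0.2245, 0.0985]
ee_rot: [[-0.933, 0.359, -0.0], [0.359, 0.933, 0.0], [0.0, 0.0, -1.0]]
wrist_force: [-0.6, 0.3, -0.6]
gripper_width: 0.599
time_s: 13.17
tcp_pos: [0.5356, -0.2245, 0.2293]
ee_rot: [[-0.933, 0.359, 0.001], [0.359, 0.933, -0.0], [-0.001, 0.0, -1.0]]
wrist_force: [1.2, -0.2, -1.2]
gripper_width: 0.601
time_s: 13.92
tcp_pos: [0.4363, -0.3241, 0.228]
ee_rot: [[-0.934, 0.358, 0.001], [0.358, 0.934, -0.0], [-0.001, 0.0, -1.0]]
wrist_force: [-0.7, 0.7, 0.2]
gripper_width: 0.601
[11.49215686 70.68235294] 510 [0.8372801  0.58032039 0.066     ] [0.83456751 0.57629255 0.072     ]
[326.34297521 292.60881543] 726 [0.45024704 0.05640047 0.066     ] [0.45040453 0.05625781 0.072     ]
[199.01300578 283.81936416] 692 [0.46932245 0.26208013 0.066     ] [0.46933849 0.26041223 0.072     ]
```

View pics/end.png

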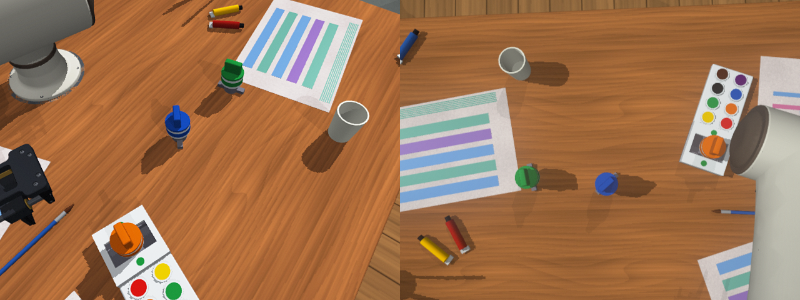

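View pics/endz.png

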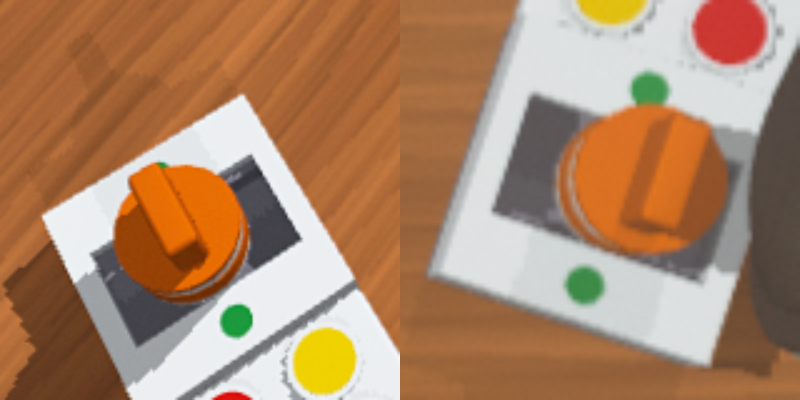

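The pot stands in the socket with its bar running along the line of the two dots. The lid centre is at about (501,234.5) in the top view. Blue and green look unmoved. One numeric check, then hand in.

Run:
```python
from h import *
b=cap('top');a=cap('scene')
print(ray(b,(500.75,234.5),.072), ray(b,(331,295),.066))
P=[ray(a,(130+x/2.5,290+y/2.5),.104) for x,y in((143,170),(180,250))]
d=P[1]-P[0];print(P,np.degrees(np.arctan2(d[1],d[0])),r.sense()['wrist_force'])
finish_job()
```

```text
[ 0.5353078  -0.22207648  0.072     ] [0.44626205 0.04904819 0.066     ]
[array([ 0.51973554, -0.21742421,  0.104     ]), array([ 0.55795281, -0.23452661,  0.104     ])] -24.108728331962453 [-0.53200305  0.31836042  0.22504076]
the job is handed in; nothing more can be done
```

The orange pot is in the palette socket, twisted a quarter turn clockwise and released, and I have handed the job in at about 14 s of the 43 s limit. No verdict is reported.

- **Insertion:** I gripped the pot by its lid bar and lowered it with its lugs within about 1 mm and 0.3° of the slot. It met the floor at the predicted height (tool at 0.0993 m against 0.0994 m expected) with about 6 N of contact force.
- **Twist and release:** I turned it 90° clockwise, opened the gripper and moved the arm clear. The wrist force was then close to zero.
- **Position:** In the last pictures the lid centre is about 2 mm from the socket centre (limit 20 mm).
- **Direction:** The lid bar reads −24° and the line of the dots −21°. The difference is about 3° (limit 25°), and the tool itself ended in line with the dots.
- **Upright and bystanders:** The pot looks upright in both views. The green pot's image centre matched its starting value to within 0.2 pixel. The blue pot was checked only by eye and looks unmoved.

No check failed or disagreed. The final upright stance was judged only from the pictures, not measured.

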